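# Sort finished glass knobs into their stock trays

## Task

Sort the five glass cupboard knobs standing on the cork mat into the wooden stock trays: each goes into the tray whose sample knob has its colour, one knob to a well, standing upright on its steel foot on the floor of the well. They are glass, so set each one down rather than dropping it and tip none over. Leave the jar and the jacks where they are.

Things in the scene. Friction and masses are not known exactly. Their poses are not given: they have to be found in the camera images.
- blue_ball_center (a point): Cobalt blue glass cupboard knob, ball-shaped: head 40 mm across (straight-sided 30 to 38 mm up), 8 mm steel button on top, steel foot 28 mm across, neck 16 mm; 58 mm tall, about 0.11 kg. This point is the middle of the glass head, 34 mm above the underside of the foot; z up along its axis. Starts upright on the 3 mm cork mat.
- blue_bun_center (a point): Cobalt blue glass cupboard knob, flat bun shape: head 46 mm across, 28 mm thick (straight-sided 29 to 39 mm up), 20 mm steel button on top, steel foot 28 mm across, neck 16 mm; 51 mm tall, about 0.13 kg. This point is the middle of the glass head, 34 mm above the underside of the foot; z up along its axis. Starts upright on the 3 mm cork mat.
- amber_ball_center (a point): Amber (orange-yellow) glass cupboard knob, ball-shaped: head 40 mm across (straight-sided 30 to 38 mm up), 8 mm steel button on top, steel foot 28 mm across, neck 16 mm; 58 mm tall, about 0.11 kg. This point is the middle of the glass head, 34 mm above the underside of the foot; z up along its axis. Starts upright on the 3 mm cork mat.
- amber_bun_center (a point): Amber (orange-yellow) glass cupboard knob, flat bun shape: head 46 mm across, 28 mm thick (straight-sided 29 to 39 mm up), 20 mm steel button on top, steel foot 28 mm across, neck 16 mm; 51 mm tall, about 0.13 kg. This point is the middle of the glass head, 34 mm above the underside of the foot; z up along its axis. Starts upright on the 3 mm cork mat.
- red_ball_center (a point): Ruby red glass cupboard knob, ball-shaped: head 40 mm across (straight-sided 30 to 38 mm up), 8 mm steel button on top, steel foot 28 mm across, neck 16 mm; 58 mm tall, about 0.11 kg. This point is the middle of the glass head, 34 mm above the underside of the foot; z up along its axis. Starts upright on the 3 mm cork mat.
- blue_tray: Loose beech stock tray (0.3 kg, 13 mm thick) with two grey-lined square wells and, behind them, a fixed blue sample knob (34 mm ball, top 54 mm up, at x 61, y 0 mm). Origin: underside, midway between the wells; x to the sample, y along the wells, z up. Board spans x -37 to 85, y -88 to 88 mm. Wells 61 x 61 mm, centres x 0, y +43 and -43 mm, floor 5 mm and rim 13 mm above underside.
- amber_tray: Loose beech stock tray (0.3 kg, 13 mm thick) with two grey-lined square wells and, behind them, a fixed amber sample knob (34 mm ball, top 54 mm up, at x 61, y 0 mm). Origin: underside, midway between the wells; x to the sample, y along the wells, z up. Board spans x -37 to 85, y -88 to 88 mm. Wells 61 x 61 mm, centres x 0, y +43 and -43 mm, floor 5 mm and rim 13 mm above underside.
- red_tray: Loose beech stock tray (0.3 kg, 13 mm thick) with two grey-lined square wells and, behind them, a fixed red sample knob (34 mm ball, top 54 mm up, at x 61, y 0 mm). Origin: underside, midway between the wells; x to the sample, y along the wells, z up. Board spans x -37 to 85, y -88 to 88 mm. Wells 61 x 61 mm, centres x 0, y +43 and -43 mm, floor 5 mm and rim 13 mm above underside.
- jar_center (a point): Bystander: closed green glass jar with a steel lid, 68 mm across, 75 mm tall; this point is its centre, half-way up. Stands beside the trays and the mat, on one side or the other.
- jacks_center (a point): Bystander: glassblower's steel jacks (large U-shaped tweezers), lying flat, about 240 mm long, 64 mm wide, 13 mm high; this point is the middle, x along their length. They lie on the side away from the jar.
There are look-alikes about, which are no part of the job. Leave any pink or purple look-alike of the amber_tray alone.

How it is judged:
By the outcome, as a careful person would: the job done as asked, in the order asked, and still so for the second after the job is handed in, with the robot touching nothing.
It also fails if it takes over 112 s, if anything falls off the work surface, if the arm or the gripper's body presses on something with over 40 N, if the wrist force passes 120 N, or if a joint passes its speed limit or range.

## Robot

A 6-joint arm with a two-finger parallel gripper is mounted at the origin on the work surface. World frame = base frame: x ahead of the robot, y to its left, z up, the work surface at z = 0. Lengths are in m, angles in rad, forces in N, time in s.
With the tool pointing down it reaches from about 0.375 to 0.75 m from the base axis. Payload 9 kg.
Tool frame: the origin (TCP) lies where the fingers leave the gripper's body, on its centre line; the fingertips stand 73 mm ahead of it and the grasp point (between the pads) lies 54 mm ahead of it; z points along the fingers, x is the direction in which the jaws open and shut, and the axes are right-handed (so a half turn about z gives the same grasp; the last joint's range is limited). The gripper opens to 85 mm and grips with 20 to 120 N. Pads are 22 mm wide; open, the fingers measure 114 mm over their backs; the gripper's body (76 mm by 85 mm) begins 54 mm behind the grasp point. The pads swing forward as they close: fully open they stand 13 mm farther back than shut.
Start: joints at [1.015, 0.104, 0.097, 1.564, 0, 1.353], TCP at [0.199, 0.566, 0.304] pointing down, gripper open.
Joint ranges: [-2.99, 2.99], [-0.84, 1.86], [-1.1, 1.16], [-1.84, 2.11], [-1.51, 1.56], [-3.14, 3.14]. Speed limits (rad/s): [2.22, 2.22, 2.57, 3.14, 3.14, 3.14].

## Interface

Orientations are given as a unit quaternion [w, x, y, z].
In Python, from plant import manip gives the robot as it stands.
- The arm moves only by the tool send_rows, never from a script. Its argument "commands" is a list that holds one entry, the list of rows, each a list of 7 numbers: the opening, from 0 (shut) to 1 (fully open), then the shift along the tool's x, y, z in m, then the turn, a rotation vector about the tool's x, y, z in degrees. In form: [[[gripper, dx, dy, dz, ax, ay, az], ...]]. A call has 1 to 8 rows; each row is the pose to reach, as a shift and turn from the pose measured when the call began, along the tool's axes at that moment; what a row does not reach only later rows make up. A row lasts 1/12 s, in which the tool goes at most 41.7 mm and 7.16 degrees, less where a joint would pass 70% of its speed; a pose out of reach is approached as far as the arm can. A call with a gripper value outside its range is refused whole. The fingers move at their own pace and stop on an object; the grip force is fixed at half the most. Time passes only in rows, so rows that repeat a pose let the fingers close. It gives the time, the measured TCP pose, the force and the opening at its end, in the units of the state.
- manip.sense(): the state, without advancing time (a new reading comes with each control period).
- manip.snapshot(name): name is "side" or "top" or "wrist"; returns a dict with "color" (384x512x3 uint8, blue, green, red), "K" (3x3 intrinsics, pixels), "position" and "orientation" of the camera in the world. Camera axes: x right, y up, looking along -z (the intrinsics and any distortion apply to the point x, -y, -z); pixel columns grow to the right and rows downward; lengths in m; the calibration is good to about 2 mm. A picture is of the moment at which its call begins. There is no depth.
- manip.job_done(): hands the job in, once; it reports no verdict.
The state is a dict: "t": time; "joint_pos": joint angles; "qvel": joint speeds; "effort": joint torques, N m; "ee_pos": TCP position; "eef_rot": TCP orientation; "contact_force": force on the tool from outside, world axes, zero at the start; "torque": the same for the moment, N m; "finger_gap": opening from 0.0 (shut) to 1.0 (fully open).
Only numpy, scipy, OpenCV 4.12 (cv2) and the standard library are available. Lean on these libraries where they do the work, as an engineer would, in place of code of your own. Each camera call takes 0.05 s, during which the arm holds its last target.

## Working session

There is one attempt and no reset: what is moved stays moved. The work goes in short steps, Python scripts to look and compute and a tool call to move; the robot and the scene stay as the last step left them, time stands still between calls to the robot, and variables do not carry over. Pictures are saved under pics/ and viewed, and the job is handed in when it is done.

Besides the shell and the picture viewer there is one more tool, called after "Request:" as a command line: name --argument value ..., lists and objects as JSON in quotes. send_rows: Moves the arm, as the interface text tells. Its arguments: {"type":"object","properties":{"commands":{"type":"array","items":{"type":"array","items":{"type":"array","items":{"type":"number"}}}}},"required":["commands"]}

```bash
ls; mkdir -p pics
python3 - <<'E'
from plant import manip
import cv2
print(manip.sense())
for n in ["top","side","wrist"]:
    s=manip.snapshot(n); cv2.imwrite(f"pics/{n}0.png",s["color"]); print(n,s["K"],s["position"],s["orientation"],[k for k in s])
E
```

```text
pics
{'t': 0.0, 'joint_pos': array([ 1.01530892e+00,  1.04694513e-01,  9.64309731e-02,  1.56388451e+00,
       -4.58638096e-05,  1.35310653e+00]), 'qvel': array([ 0.0008884 , -0.00029886,  0.00109843,  0.00040709,  0.00067955,
       -0.00178617]), 'effort': array([-2.65164868e-03, -5.56926978e+01,  5.03653657e+01,  1.68101583e-02,
       -3.57735835e-04, -4.20502076e-06]), 'ee_pos': array([0.19870796, 0.56587866, 0.30310398]), 'eef_rot': array([ 2.83583877e-04,  8.15907267e-01,  5.78182389e-01, -6.13917495e-04]), 'contact_force': array([-0.76138021, -0.07703627, -0.7197497 ]), 'torque': array([0.01072965, 0.00825907, 0.01257575]), 'finger_gap': 1.0032364998911691}
top [[478.31702593   0.         255.54373317]
 [  0.         478.31702593 200.00797215]
 [  0.           0.           1.        ]] [0.08432003 0.00226028 1.74269403] [ 0.71339984  0.06116338 -0.07412368 -0.69413643] ['color', 'K', 'position', 'orientation']
side [[478.01762123   0.         258.60941669]
 [  0.         478.01762123 192.69840283]
 [  0.           0.           1.        ]] [-0.37912768 -0.86473713  0.89502252] [ 0.8279261   0.4252953  -0.17128416 -0.3229923 ] ['color', 'K', 'position', 'orientation']
wrist [[270.5905867    0.         260.48616746]
 [  0.         270.5905867  193.88282768]
 [  0.           0.           1.        ]] [0.13301695 0.58926852 0.37362935] [ 0.80777053 -0.11416115 -0.08018035  0.57275223] ['color', 'K', 'position', 'orientation']
```

View pics/top0.png

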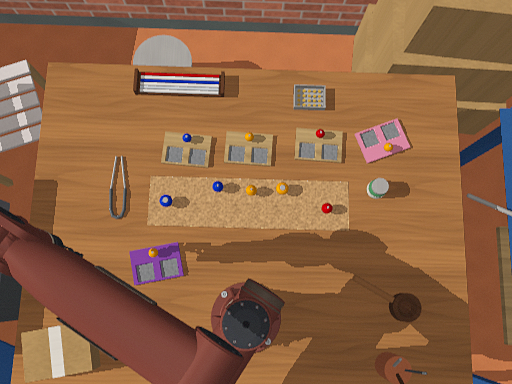

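View pics/side0.png

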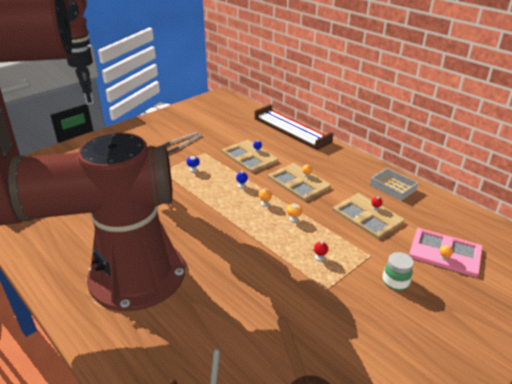

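View pics/wrist0.png

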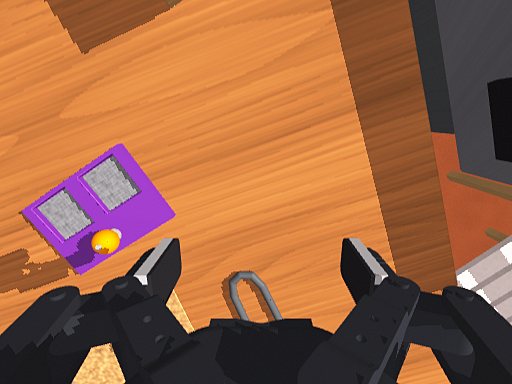

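```bash
cat > h.py <<'E'
import numpy as np, cv2
from scipy.spatial.transform import Rotation as R
from plant import manip
def rot(q): return R.from_quat([q[1],q[2],q[3],q[0]]).as_matrix()
def ray(s,uv):
    K=s["K"]; d=np.array([(uv[0]-K[0,2])/K[0,0],-(uv[1]-K[1,2])/K[1,1],-1.])
    return np.array(s["position"]),rot(s["orientation"])@d
def plane(s,uv,z):
    o,d=ray(s,uv); return o+d*(z-o[2])/d[2]
def proj(s,P):
    c=rot(s["orientation"]).T@(np.array(P)-s["position"]); K=s["K"]
    return np.array([K[0,2]+K[0,0]*c[0]/-c[2],K[1,2]-K[1,1]*c[1]/-c[2]])
def tri(s1,u1,s2,u2):
    A=[];b=[]
    for s,u in((s1,u1),(s2,u2)):
        o,d=ray(s,u); d/=np.linalg.norm(d); M=np.eye(3)-np.outer(d,d); A.append(M); b.append(M@o)
    A=np.vstack(A);b=np.hstack(b); x,*_=np.linalg.lstsq(A,b,rcond=None); return x,np.linalg.norm(A@x-b)
def masks(im):
    h=cv2.cvtColor(im,cv2.COLOR_BGR2HSV)
    blue=cv2.inRange(h,(108,150,50),(128,255,255)); 
    amber=cv2.inRange(h,(14,190,150),(26,255,255))
    red=cv2.inRange(h,(0,200,80),(4,255,255))|cv2.inRange(h,(174,200,80),(180,255,255))
    return dict(blue=blue,amber=amber,red=red)
def blobs(m,amin=15,amax=5000):
    n,l,st,c=cv2.connectedComponentsWithStats(m)
    return [(c[i].round(1),st[i].tolist()) for i in range(1,n) if amin<=st[i][4]<=amax]
E
python3 - <<'E'
from h import *
for n in ("top","side"):
    im=cv2.imread(f"pics/{n}0.png")
    for k,m in masks(im).items():
        print(n,k); [print("  ",*b) for b in blobs(m) if 120<b[0][1]<270]
im=cv2.imread("pics/top0.png"); cv2.imwrite("pics/topz.png",cv2.resize(im[110:240,130:350],None,fx=3.6,fy=3.6,interpolation=cv2.INTER_CUBIC))
im=cv2.imread("pics/side0.png"); cv2.imwrite("pics/sidez.png",cv2.resize(im[120:290,170:420],None,fx=3.2,fy=3.2,interpolation=cv2.INTER_CUBIC))
E
```

```text
top blue
   [490.6 139.4] [476, 129, 26, 21, 143]
   [186.6 137.7] [183, 134, 8, 8, 45]
   [471.3 147.8] [468, 145, 8, 7, 16]
   [468.5 155.3] [460, 149, 23, 14, 90]
   [217.5 186.2] [213, 182, 10, 10, 73]
   [165.8 200.5] [160, 195, 12, 11, 78]
top amber
   [248.  136.3] [245, 132, 8, 9, 43]
   [387.6 146.7] [384, 143, 8, 8, 49]
   [281.5 188.1] [276, 182, 12, 12, 84]
   [249.8 190. ] [246, 185, 10, 10, 63]
   [151.9 252.9] [149, 249, 7, 8, 33]
top red
   [319.8 133.3] [316, 129, 9, 9, 48]
   [326.4 208. ] [322, 203, 10, 10, 72]
side blue
   [257.  144.8] [254, 142, 7, 7, 41]
   [192.5 162. ] [187, 158, 12, 9, 73]
   [241.5 177.3] [237, 173, 10, 10, 78]
side amber
   [307.4 170. ] [304, 167, 8, 7, 36]
   [265.7 195.6] [260, 191, 11, 10, 70]
   [295.2 211.9] [288, 207, 14, 9, 71]
   [446.8 252.5] [441, 248, 11, 9, 56]
side red
   [376.5 202.3] [373, 199, 8, 8, 49]
   [320.5 248.8] [315, 244, 12, 11, 106]
```

View pics/topz.png

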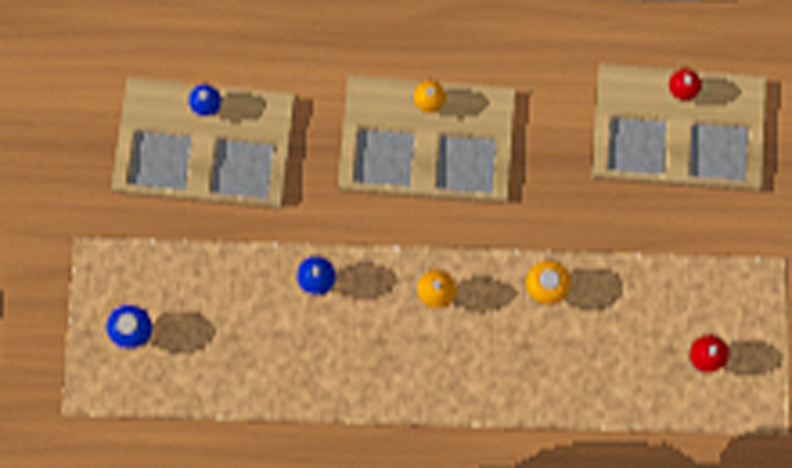

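View pics/sidez.png

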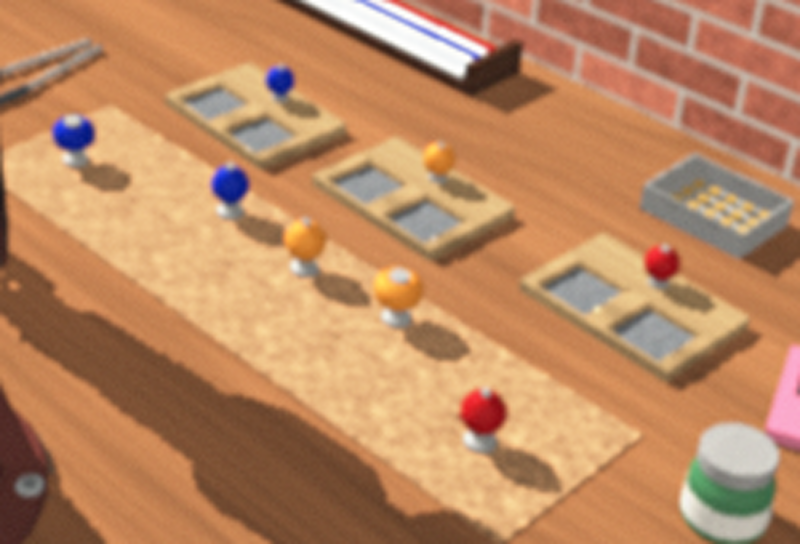

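Zoomed views show five knobs on the mat (buns at top pixels (166,200) blue and (281,188) amber), and three beech trays, wells toward the robot, samples at (187,138), (248,136), (320,133).

Run:
```python
from h import *
T=manip.snapshot("top");S=manip.snapshot("side")
bc=lambda m,c:None
def best(im,k,c):
    m=masks(im)[k]
    m=cv2.morphologyEx(m,cv2.MORPH_CLOSE,np.ones((5,5)))
    cs,_=cv2.findContours(m,cv2.RETR_EXTERNAL,cv2.CHAIN_APPROX_NONE)
    b=min(cs,key=lambda q:np.linalg.norm(np.mean(q[:,0],0)-c)+(1000 if cv2.contourArea(q)<10 else 0))
    x,y,w,h=cv2.boundingRect(b); mm=cv2.moments(b)
    return np.array([x+w/2-.5,y+h/2-.5])
L={"blue_ball":("blue",(217,186),(241,177)),"blue_bun":("blue",(166,200),(192,162)),"amber_ball":("amber",(250,190),(266,195)),
"amber_bun":("amber",(281,188),(295,212)),"red_ball":("red",(326,208),(320,249)),"S_blue":("blue",(187,138),(257,145)),"S_amber":("amber",(248,136),(307,170)),"S_red":("red",(320,133),(376,202))}
for n,(k,a,b) in L.items():
    ua=best(T["color"],k,a);ub=best(S["color"],k,b)
    p,r=tri(T,ua,S,ub); print(n,ua,ub,p.round(4),"res",round(r,4),"top@.037",plane(T,ua,.037)[:2].round(4),"side",plane(S,ub,.037)[:2].round(4), "r",np.hypot(*p[:2]).round(3))
# tray wood: quadrilateral corners in zoom picture
for n,c in dict(blue=[(127,78),(298,95),(281,207),(112,188)],amber=[(347,76),(517,91),(507,201),(340,187)],red=[(599,65),(768,79),(763,189),(594,178)]).items():
    P=[plane(T,(130+x/3.6-.4,110+y/3.6-.4),.013)[:2] for x,y in c]
    print(n,np.round(P,3).tolist())
```

```text
blue_ball [217.5 186.5] [241.5 177.5] [0.463  0.1143 0.0368] res 0.002 top@.037 [0.4617 0.1151] side [0.4642 0.1135] r 0.477
blue_bun [165.5 200. ] [192.5 162. ] [0.4068 0.3015 0.0334] res 0.0 top@.037 [0.4061 0.3009] side [0.4035 0.2966] r 0.506
amber_ball [251. 190.] [265.  195.5] [ 0.4533 -0.0078  0.035 ] res 0.0009 top@.037 [ 0.4523 -0.0074] side [ 0.4519 -0.01  ] r 0.453
amber_bun [281.5 187.5] [294.5 211. ] [ 0.4671 -0.1196  0.0314] res 0.0014 top@.037 [ 0.465  -0.1186] side [ 0.4625 -0.1249] r 0.482
red_ball [326.5 207.5] [320.5 249. ] [ 0.3962 -0.284   0.0341] res 0.0002 top@.037 [ 0.3955 -0.2834] side [ 0.3936 -0.286 ] r 0.487
S_blue [186.5 137.5] [257. 145.] [0.6458 0.2373 0.0355] res 0.0012 top@.037 [0.6446 0.2376] side [0.6449 0.2351] r 0.688
S_amber [248.5 136. ] [307.5 170. ] [0.6612 0.0064 0.0316] res 0.0025 top@.037 [0.6579 0.0075] side [6.565e-01 3.000e-04] r 0.661
S_red [320. 133.] [377.  202.5] [ 0.6802 -0.2611  0.0341] res 0.0016 top@.037 [ 0.6783 -0.2598] side [ 0.6779 -0.2636] r 0.729
blue [[0.674, 0.324], [0.662, 0.144], [0.54, 0.156], [0.555, 0.332]]
amber [[0.684, 0.093], [0.673, -0.086], [0.554, -0.078], [0.563, 0.096]]
red [[0.705, -0.172], [0.695, -0.351], [0.575, -0.345], [0.581, -0.168]]
```

```bash
cat >> h.py <<'E'
def rel(x,y,z,yaw):
    s=manip.sense(); M=rot(s["eef_rot"]); d=M.T@(np.array([x,y,z])-s["ee_pos"])
    a=np.radians(yaw); G=np.array([[np.cos(a),np.sin(a),0],[np.sin(a),-np.cos(a),0],[0,0,-1]]).T
    v=np.degrees(R.from_matrix(M.T@G).as_rotvec())
    print("t",round(s["t"],2),"pos",s["ee_pos"].round(4),"yaw",np.degrees(np.arctan2(M[1,0],M[0,0])).round(1),"gap",round(s["finger_gap"],3),"F",s["contact_force"].round(1))
    print("  rel mm",(d*1000).round(1),"turn",v.round(1))
E
python3 - <<'E'
from h import *
rel(.407,.301,.20,-4)
E
```

```text
t 0.25 pos [0.1988 0.566  0.3036] yaw 70.6 gap 1.001 F [ 0.4 -0.5  0.2]
  rel mm [-181.   284.3  103.6] turn [ 0.   0.  74.6]
```

Request:
send_rows --commands '[[[1, -0.181, 0.284, 0.103, 0, 0, 74.6], [1, -0.181, 0.284, 0.103, 0, 0, 74.6], [1, -0.181, 0.284, 0.103, 0, 0, 74.6], [1, -0.181, 0.284, 0.103, 0, 0, 74.6], [1, -0.181, 0.284, 0.103, 0, 0, 74.6], [1, -0.181, 0.284, 0.103, 0, 0, 74.6], [1, -0.181, 0.284, 0.103, 0, 0, 74.6], [1, -0.181, 0.284, 0.103, 0, 0, 74.6]]]'

```text
t: 0.92
ee_pos: [0.3963, 0.3137, 0.2057]
eef_rot: [0.0, 0.994, 0.113, 0.0]
contact_force: [0.9, 1.0, -0.1]
finger_gap: 1.001
```

Run:
```python
from h import *
rel(.407,.301,.20,-4)
```

```text
t 0.92 pos [0.3963 0.3137 0.2057] yaw 13.0 gap 1.001 F [ 0.9  1.  -0.1]
  rel mm [ 7.6 14.8  5.7] turn [ 0. -0. 17.]
```

Request:
send_rows --commands '[[[1, 0.0076, 0.0148, 0.0057, 0, 0, 17], [1, 0.0076, 0.0148, 0.0057, 0, 0, 17], [1, 0.0076, 0.0148, 0.0057, 0, 0, 17], [1, 0.0076, 0.0148, 0.0057, 0, 0, 17], [1, 0.0076, 0.0148, 0.0057, 0, 0, 17]]]'

```text
t: 1.33
ee_pos: [0.407, 0.3009, 0.2]
eef_rot: [0.0, 0.999, -0.034, 0.0]
contact_force: [-0.9, -0.3, 0.6]
finger_gap: 0.997
```

Run:
```python
from h import *
s=manip.snapshot("wrist"); im=s["color"]; cv2.imwrite("pics/w1.png",im)
print(s["position"])
for k,m in masks(im).items():
    for c,st in blobs(m,60,20000):
        x,y,w,h=st[:4]; u=(x+w/2-.5,y+h/2-.5)
        print(k,u,st,plane(s,u,.037)[:2].round(4))
rel(.407,.301,.088,-4)
```

```text
[0.41205555 0.37089994 0.27041922]
blue (259.0, 196.5) [234, 171, 51, 52, 1586] [0.4062 0.3016]
blue (502.0, 243.5) [493, 227, 19, 34, 485] [0.6329 0.2396]
amber (39.5, 174.0) [18, 156, 44, 37, 1120] [0.2153 0.3351]
t 1.38 pos [0.4069 0.3011 0.2001] yaw -3.8 gap 1.004 F [-0.3  0.1 -0.4]
  rel mm [0.000e+00 1.000e-01 1.121e+02] turn [ 0.  -0.   0.2]
```

View pics/w1.png

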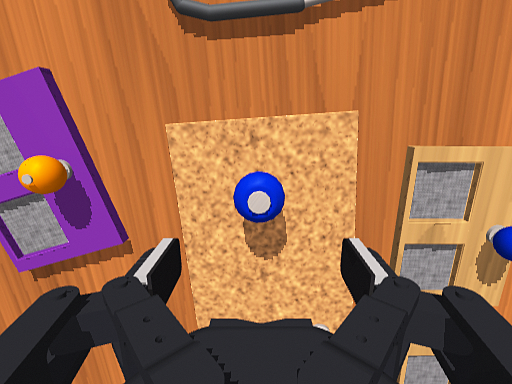

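The wrist picture shows the blue bun at (259,196), measured at (0.406, 0.302); that is within 1 mm of the top/side result. I'll descend and close.

Request:
send_rows --commands '[[[1, -0.0005, 0, 0.04, 0, 0, 0], [1, -0.0005, 0, 0.075, 0, 0, 0], [1, -0.0005, 0, 0.1, 0, 0, 0], [1, -0.0005, 0, 0.112, 0, 0, 0], [0, -0.0005, 0, 0.112, 0, 0, 0], [0, -0.0005, 0, 0.112, 0, 0, 0], [0, -0.0005, 0, 0.112, 0, 0, 0], [0, -0.0005, 0, 0.112, 0, 0, 0]]]'

```text
t: 2.05
ee_pos: [0.4078, 0.3018, 0.0906]
eef_rot: [-0.001, 0.999, -0.033, 0.002]
contact_force: [-2.4, -0.3, 3.2]
finger_gap: 0.513
```

Request:
send_rows --commands '[[[0, 0, 0, 0, 0, 0, 0], [0, 0, 0, 0, 0, 0, 0], [0, 0, 0, 0, 0, 0, 0]]]'

```text
t: 2.3
ee_pos: [0.4084, 0.302, 0.0916]
eef_rot: [-0.001, 0.999, -0.033, 0.002]
contact_force: [-0.8, 0.5, -2.1]
finger_gap: 0.511
```

Request:
send_rows --commands '[[[0, 0, 0, -0.015, 0, 0, 0], [0, 0, 0, -0.04, 0, 0, 0], [0, 0, 0, -0.075, 0, 0, 0], [0, 0, 0, -0.1, 0, 0, 0], [0, 0, 0, -0.1, 0, 0, 0], [0, 0, 0, -0.1, 0, 0, 0]]]'

```text
t: 2.8
ee_pos: [0.4088, 0.3022, 0.1932]
eef_rot: [-0.002, 0.999, -0.033, 0.004]
contact_force: [0.1, -0.2, -2.0]
finger_gap: 0.513
```

Run:
```python
from h import *
s=manip.snapshot("wrist"); im=s["color"]; cv2.imwrite("pics/w2.png",im)
s=manip.snapshot("side"); cv2.imwrite("pics/s2.png",cv2.resize(s["color"][60:230,130:330],None,fx=3,fy=3))
rel(.588,.284,.19,-4.5)
```

```text
t 2.9 pos [0.4075 0.3017 0.1906] yaw -3.8 gap 0.512 F [ 0.1  0.3 -2.1]
  rel mm [181.3   5.7   1.3] turn [-0.1 -0.2  0.7]
```

View pics/w2.png

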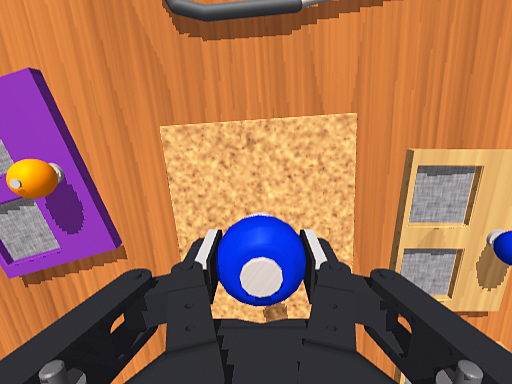

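View pics/s2.png

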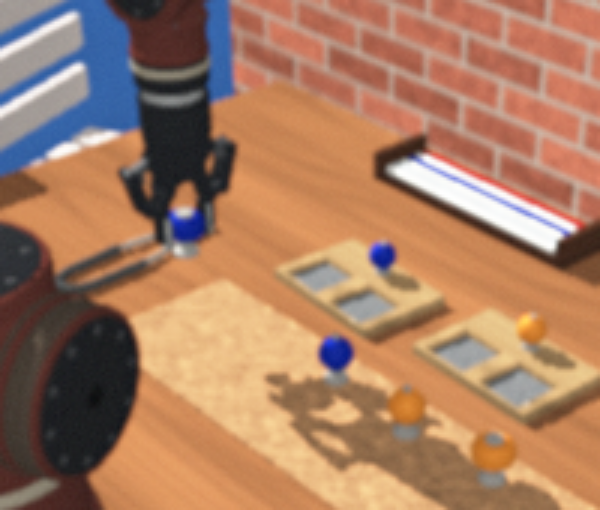

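Run:
```python
from h import *
s=manip.snapshot("wrist"); im=s["color"]
h=cv2.cvtColor(im,cv2.COLOR_BGR2HSV); m=cv2.inRange(h,(0,0,60),(180,45,190))
m[:, :380]=0; m[270:,:]=0; m=cv2.morphologyEx(m,cv2.MORPH_OPEN,np.ones((5,5)))
for c,st in blobs(m,400,20000): print(c,st,plane(s,c,.005)[:2].round(4))
rel(.588,.284,.19,-4.5)
```

```text
[445.5 193.6] [414, 166, 66, 57, 3189] [0.5907 0.2865]
[432.1 259.5] [405, 250, 55, 20, 1045] [0.5854 0.214 ]
t 2.95 pos [0.4072 0.3016 0.1901] yaw -3.8 gap 0.512 F [-0.6  0.1 -2.1]
  rel mm [181.5   5.5   0.6] turn [-0.1 -0.2  0.7]
```

Request:
send_rows --commands '[[[0, 0.02, 0.001, 0, 0, 0, 0.7], [0, 0.055, 0.002, 0, 0, 0, 0.7], [0, 0.095, 0.003, 0, 0, 0, 0.7], [0, 0.135, 0.004, 0, 0, 0, 0.7], [0, 0.165, 0.005, 0, 0, 0, 0.7], [0, 0.18, 0.005, 0, 0, 0, 0.7], [0, 0.183, 0.005, 0, 0, 0, 0.7], [0, 0.183, 0.005, 0, 0, 0, 0.7]]]'

```text
t: 3.62
ee_pos: [0.5892, 0.2839, 0.1886]
eef_rot: [-0.0, 0.999, -0.04, 0.0]
contact_force: [0.2, -0.2, -1.7]
finger_gap: 0.511
```

Request:
send_rows --commands '[[[0, 0, 0, 0.02, 0, 0, 0], [0, 0, 0, 0.045, 0, 0, 0], [0, 0, 0, 0.067, 0, 0, 0], [0, 0, 0, 0.08, 0, 0, 0], [0, 0, 0, 0.085, 0, 0, 0], [0, 0, 0, 0.085, 0, 0, 0], [0, 0, 0, 0.085, 0, 0, 0]]]'

```text
t: 4.2
ee_pos: [0.5892, 0.2843, 0.1047]
eef_rot: [-0.0, 0.999, -0.04, 0.0]
contact_force: [-0.5, -1.1, -1.6]
finger_gap: 0.511
```

Run:
```python
from h import *
rel(.589,.285,.093,-4.5)
s=manip.snapshot("side"); cv2.imwrite("pics/s3.png",cv2.resize(s["color"][100:230,170:330],None,fx=4.5,fy=4.5))
```

```text
t 4.2 pos [0.5892 0.2843 0.1047] yaw -4.5 gap 0.511 F [-0.5 -1.1 -1.6]
  rel mm [-0.3 -0.7 11.7] turn [-0. -0. -0.]
```

View pics/s3.png

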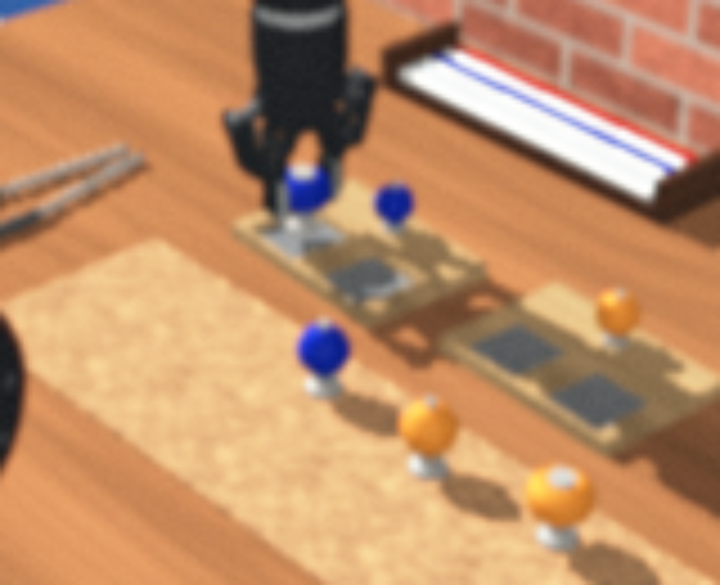

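The side view shows the bun over the left well with its foot just above the floor. I'll lower it gently.

Request:
send_rows --commands '[[[0, 0, 0, 0.004, 0, 0, 0], [0, 0, 0, 0.008, 0, 0, 0], [0, 0, 0, 0.01, 0, 0, 0], [0, 0, 0, 0.01, 0, 0, 0]]]'

```text
t: 4.58
ee_pos: [0.5896, 0.2842, 0.0948]
eef_rot: [-0.0, 0.999, -0.04, 0.001]
contact_force: [0.4, 0.1, -1.3]
finger_gap: 0.51
```

Request:
send_rows --commands '[[[0, 0, 0, 0.0015, 0, 0, 0], [0, 0, 0, 0.0015, 0, 0, 0], [0, 0, 0, 0.0015, 0, 0, 0]]]'

```text
t: 4.83
ee_pos: [0.5895, 0.2842, 0.0932]
eef_rot: [-0.0, 0.999, -0.04, 0.001]
contact_force: [0.2, -0.7, -1.3]
finger_gap: 0.512
```

Request:
send_rows --commands '[[[0, 0, 0, 0.001, 0, 0, 0], [0, 0, 0, 0.001, 0, 0, 0], [0, 0, 0, 0.002, 0, 0, 0], [0, 0, 0, 0.002, 0, 0, 0]]]'

```text
t: 5.17
ee_pos: [0.5897, 0.2843, 0.0927]
eef_rot: [-0.0, 0.999, -0.04, 0.001]
contact_force: [-4.2, -1.1, 9.3]
finger_gap: 0.513
```

Request:
send_rows --commands '[[[0.8, 0, 0, 0, 0, 0, 0], [0.8, 0, 0, 0, 0, 0, 0], [0.8, 0, 0, 0, 0, 0, 0], [0.9, 0, 0, -0.02, 0, 0, 0], [1, 0, 0, -0.06, 0, 0, 0], [1, 0, 0, -0.095, 0, 0, 0], [1, 0, 0, -0.107, 0, 0, 0], [1, 0, 0, -0.107, 0, 0, 0]]]'

```text
t: 5.83
ee_pos: [0.5914, 0.2848, 0.2044]
eef_rot: [-0.001, 0.999, -0.04, 0.004]
contact_force: [1.0, -0.1, 0.5]
finger_gap: 0.994
```

Run:
```python
from h import *
s=manip.snapshot("wrist"); cv2.imwrite("pics/w4.png",s["color"])
rel(.463,.1143,.2,-4.5)
```

```text
t 5.88 pos [0.5906 0.2845 0.2015] yaw -4.5 gap 1.005 F [ 0.1 -0.6 -0.3]
  rel mm [-113.7  179.8    0.5] turn [-0.1 -0.3 -0. ]
```

View pics/w4.png

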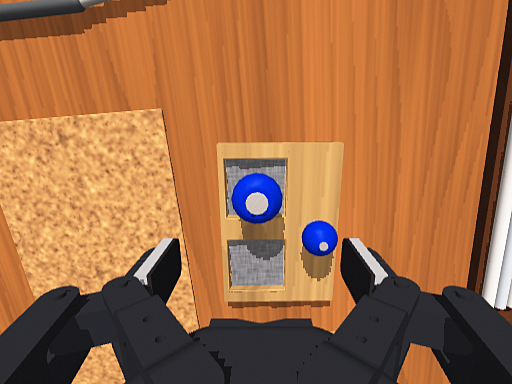

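The bun stands upright in the left well, with its head at (257,198). Next is the blue ball.

Request:
send_rows --commands '[[[1, -0.02, 0.03, 0, 0, 0, 0], [1, -0.04, 0.065, 0, 0, 0, 0], [1, -0.065, 0.1, 0, 0, 0, 0], [1, -0.085, 0.135, 0, 0, 0, 0], [1, -0.105, 0.165, 0, 0, 0, 0], [1, -0.1135, 0.18, 0, 0, 0, 0], [1, -0.1135, 0.18, 0, 0, 0, 0], [1, -0.1135, 0.18, 0, 0, 0, 0]]]'

```text
t: 6.55
ee_pos: [0.4626, 0.1136, 0.1992]
eef_rot: [-0.001, 0.999, -0.04, 0.002]
contact_force: [0.5, 0.5, -1.0]
finger_gap: 1.001
```

```bash
cat >> h.py <<'E'
def look(name):
    s=manip.snapshot("wrist"); im=s["color"]; cv2.imwrite(f"pics/{name}.png",im)
    for k,m in masks(im).items():
        m=cv2.morphologyEx(m,cv2.MORPH_CLOSE,np.ones((9,9)))
        for c,st in blobs(m,150,20000):
            x,y,w,h=st[:4]; u=(x+w/2-.5,y+h/2-.5); print(k,u,st,plane(s,u,.037)[:2].round(4))
    h=cv2.cvtColor(im,cv2.COLOR_BGR2HSV); m=cv2.inRange(h,(0,0,60),(180,45,190))
    m=cv2.morphologyEx(m,cv2.MORPH_OPEN,np.ones((5,5)))
    for c,st in blobs(m,400,20000): print("grey",c,st,plane(s,c,.005)[:2].round(4))
E
python3 - <<'E'
from h import *
look("w5")
rel(.463,.1143,.088,-4.5)
E
```

```text
blue (485.0, 23.0) [459, 0, 53, 47, 1914] [0.645  0.2379]
blue (261.0, 195.0) [239, 173, 45, 45, 1533] [0.4644 0.1161]
amber (465.5, 282.0) [446, 268, 40, 29, 702] [0.6589 0.0102]
amber (260.0, 307.0) [241, 292, 39, 31, 991] [ 0.4539 -0.0018]
grey [390.7   7.2] [358, 0, 68, 16, 1035] [0.5872 0.2638]
grey [382.9  86. ] [350, 52, 69, 69, 4284] [0.5833 0.2012]
grey [394.1 232.7] [366, 209, 57, 50, 2463] [0.6015 0.0537]
t 6.6 pos [0.463  0.1141 0.1994] yaw -4.6 gap 1.002 F [ 0.2  0.2 -0.5]
  rel mm [-5.000e-01  1.000e-01  1.114e+02] turn [-0.1 -0.2 -0.1]
```

View pics/w5.png

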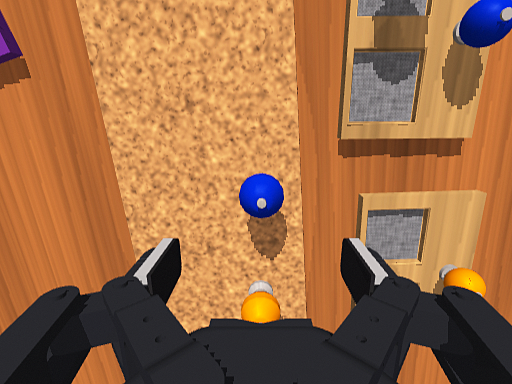

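Request:
send_rows --commands '[[[1, 0.001, -0.001, 0.04, 0, 0, 0], [1, 0.001, -0.001, 0.075, 0, 0, 0], [1, 0.001, -0.001, 0.1, 0, 0, 0], [1, 0.001, -0.001, 0.111, 0, 0, 0], [0, 0.001, -0.001, 0.111, 0, 0, 0], [0, 0.001, -0.001, 0.111, 0, 0, 0], [0, 0.001, -0.001, 0.111, 0, 0, 0], [0, 0.001, -0.001, 0.111, 0, 0, 0]]]'

```text
t: 7.27
ee_pos: [0.4659, 0.1154, 0.0904]
eef_rot: [-0.001, 0.999, -0.04, 0.004]
contact_force: [0.0, 0.9, 9.6]
finger_gap: 0.453
```

Request:
send_rows --commands '[[[0, 0, 0, 0, 0, 0, 0], [0, 0, 0, 0, 0, 0, 0], [0, 0, 0, 0, 0, 0, 0]]]'

```text
t: 7.52
ee_pos: [0.4664, 0.1154, 0.0911]
eef_rot: [-0.001, 0.999, -0.04, 0.004]
contact_force: [0.4, 1.0, -1.4]
finger_gap: 0.437
```

Request:
send_rows --commands '[[[0, 0, 0, -0.015, 0, 0, 0], [0, 0, 0, -0.04, 0, 0, 0], [0, 0, 0, -0.075, 0, 0, 0], [0, 0, 0, -0.1, 0, 0, 0], [0, 0, 0, -0.1, 0, 0, 0], [0, 0, 0, -0.1, 0, 0, 0]]]'

```text
t: 8.02
ee_pos: [0.4665, 0.1151, 0.1926]
eef_rot: [-0.001, 0.999, -0.04, 0.006]
contact_force: [0.1, -0.5, -2.2]
finger_gap: 0.437
```

Run:
```python
from h import *
look("w6")
rel(.582,.2,.19,-4.5)
```

```text
blue (484.0, 24.0) [457, 0, 55, 49, 2033] [0.6454 0.2378]
blue (260.0, 260.0) [222, 220, 77, 81, 4560] [0.4636 0.0565]
amber (463.5, 290.0) [443, 272, 42, 37, 1156] [0.6592 0.0068]
amber (255.0, 310.5) [235, 299, 41, 24, 681] [0.4542 0.0012]
grey [388.1   7.5] [354, 0, 70, 16, 1103] [0.5877 0.2637]
grey [379.6  87.7] [346, 54, 70, 69, 4408] [0.5832 0.2013]
grey [390.  237.9] [362, 213, 59, 51, 2675] [0.6002 0.0524]
grey [ 57.8 370.2] [46, 356, 24, 28, 502] [ 0.2081 -0.0885]
grey [462.4 370.6] [451, 356, 25, 28, 554] [ 0.699 -0.135]
t 8.07 pos [0.4656 0.1151 0.191 ] yaw -4.6 gap 0.44 F [-0.8 -0.1 -1.7]
  rel mm [109.2 -93.8   2.2] turn [-0.1 -0.5 -0.1]
```

View pics/w6.png

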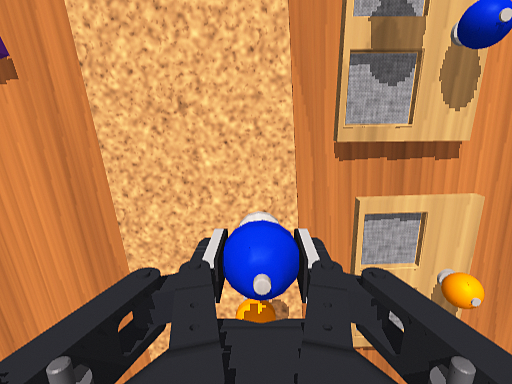

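Request:
send_rows --commands '[[[0, 0.02, -0.017, 0, 0, 0, 0], [0, 0.05, -0.043, 0, 0, 0, 0], [0, 0.08, -0.069, 0, 0, 0, 0], [0, 0.1, -0.086, 0, 0, 0, 0], [0, 0.109, -0.094, 0, 0, 0, 0], [0, 0.109, -0.094, 0, 0, 0, 0], [0, 0.109, -0.094, 0, 0, 0, 0]]]'

```text
t: 8.65
ee_pos: [0.5808, 0.2002, 0.19]
eef_rot: [-0.001, 0.999, -0.04, 0.003]
contact_force: [-0.5, -0.4, -1.0]
finger_gap: 0.437
```

Run:
```python
from h import *
rel(.582,.2,.098,-4.5)
```

```text
t 8.65 pos [0.5808 0.2002 0.19  ] yaw -4.5 gap 0.437 F [-0.5 -0.4 -1. ]
  rel mm [ 0.7  0.2 92. ] turn [-0.1 -0.3 -0. ]
```

Request:
send_rows --commands '[[[0, 0.001, 0, 0.03, 0, -0.3, 0], [0, 0.001, 0, 0.06, 0, -0.3, 0], [0, 0.001, 0, 0.082, 0, -0.3, 0], [0, 0.001, 0, 0.09, 0, -0.3, 0], [0, 0.001, 0, 0.093, 0, -0.3, 0], [0, 0.001, 0, 0.095, 0, -0.3, 0], [0, 0.001, 0, 0.095, 0, -0.3, 0]]]'

```text
t: 9.23
ee_pos: [0.5828, 0.2, 0.0964]
eef_rot: [-0.001, 0.999, -0.04, 0.001]
contact_force: [1.1, -0.2, -0.1]
finger_gap: 0.439
```

Request:
send_rows --commands '[[[0, 0, 0, 0.001, 0, 0, 0], [0, 0, 0, 0.001, 0, 0, 0], [0, 0, 0, 0.002, 0, 0, 0], [0, 0, 0, 0.002, 0, 0, 0]]]'

```text
t: 9.57
ee_pos: [0.5831, 0.2001, 0.0949]
eef_rot: [-0.001, 0.999, -0.04, 0.001]
contact_force: [0.3, -0.4, -1.2]
finger_gap: 0.437
```

Request:
send_rows --commands '[[[0, 0, 0, 0.001, 0, 0, 0], [0, 0, 0, 0.001, 0, 0, 0], [0, 0, 0, 0.002, 0, 0, 0], [0, 0, 0, 0.002, 0, 0, 0]]]'

```text
t: 9.9
ee_pos: [0.5832, 0.2002, 0.093]
eef_rot: [-0.001, 0.999, -0.04, 0.001]
contact_force: [-0.6, 0.4, -0.6]
finger_gap: 0.438
```

Request:
send_rows --commands '[[[0, 0, 0, 0.001, 0, 0, 0], [0, 0, 0, 0.001, 0, 0, 0], [0, 0, 0, 0.002, 0, 0, 0], [0, 0, 0, 0.002, 0, 0, 0]]]'

```text
t: 10.23
ee_pos: [0.5833, 0.2003, 0.0927]
eef_rot: [-0.001, 0.999, -0.04, 0.002]
contact_force: [-7.2, -1.1, 14.8]
finger_gap: 0.443
```

Contact. Release and retreat.

Request:
send_rows --commands '[[[0.8, 0, 0, 0, 0, 0, 0], [0.8, 0, 0, 0, 0, 0, 0], [0.8, 0, 0, 0, 0, 0, 0], [0.9, 0, 0, -0.02, 0, 0, 0], [1, 0, 0, -0.06, 0, 0, 0], [1, 0, 0, -0.095, 0, 0, 0], [1, 0, 0, -0.107, 0, 0, 0], [1, 0, 0, -0.107, 0, 0, 0]]]'

```text
t: 10.9
ee_pos: [0.5849, 0.2003, 0.2042]
eef_rot: [-0.002, 0.999, -0.04, 0.005]
contact_force: [0.3, 0.6, -0.1]
finger_gap: 1.001
```

Run:
```python
from h import *
look("w7")
rel(.4535,-.007,.2,-3)
```

```text
blue (255.5, 98.0) [228, 69, 56, 59, 2053] [0.5896 0.2854]
blue (325.0, 149.0) [306, 130, 39, 39, 1180] [0.6467 0.2387]
blue (256.5, 196.5) [235, 175, 44, 44, 1516] [0.5834 0.2004]
grey [255. 179.] [227, 160, 58, 56, 1599] [0.5825 0.2097]
grey [279.6 305.2] [255, 290, 51, 34, 1497] [0.5985 0.0563]
t 10.95 pos [0.584  0.2002 0.2014] yaw -4.5 gap 1.002 F [ 0.2 -1.5 -0.3]
  rel mm [-113.7  216.9   -0. ] turn [-0.2 -0.4 -1.5]
```

View pics/w7.png

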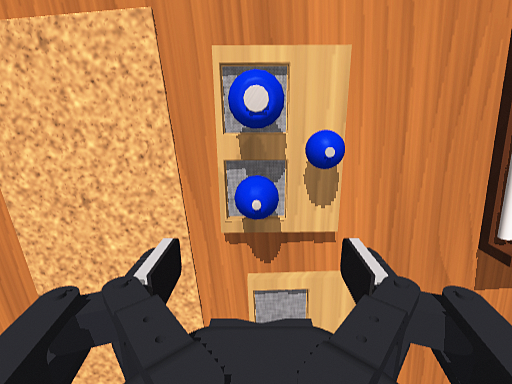

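Both blues stand upright in their wells, at (256,98) and (256,196). Next is the amber ball.

Request:
send_rows --commands '[[[1, -0.02, 0.035, 0, -0.2, -0.4, -1.5], [1, -0.04, 0.075, 0, -0.2, -0.4, -1.5], [1, -0.06, 0.112, 0, -0.2, -0.4, -1.5], [1, -0.08, 0.15, 0, -0.2, -0.4, -1.5], [1, -0.1, 0.185, 0, -0.2, -0.4, -1.5], [1, -0.1137, 0.217, 0, -0.2, -0.4, -1.5], [1, -0.1137, 0.217, 0, -0.2, -0.4, -1.5], [1, -0.1137, 0.217, 0, -0.2, -0.4, -1.5]]]'

```text
t: 11.62
ee_pos: [0.4524, -0.0085, 0.1983]
eef_rot: [0.0, 1.0, -0.028, -0.001]
contact_force: [0.6, 0.3, -0.4]
finger_gap: 0.998
```

Run:
```python
from h import *
look("w8")
rel(.4535,-.007,.088,-3)
```

```text
amber (493.0, 168.0) [475, 149, 37, 39, 1085] [0.6551 0.0071]
amber (262.0, 193.0) [240, 173, 45, 41, 1478] [ 0.4541 -0.0042]
amber (278.5, 300.5) [256, 280, 46, 42, 1279] [ 0.4645 -0.1173]
grey [414.5 115.8] [381, 84, 69, 65, 3953] [0.6003 0.0537]
grey [401.8 203.7] [372, 177, 62, 54, 2951] [ 0.596  -0.0327]
grey [418.3 354.5] [405, 344, 27, 20, 460] [ 0.6331 -0.2287]
t 11.67 pos [ 0.453  -0.0075  0.1986] yaw -3.1 gap 0.999 F [-0.4  0.3  0.9]
  rel mm [  0.7  -0.5 110.6] turn [-0.   0.1 -0.1]
```

View pics/w8.png

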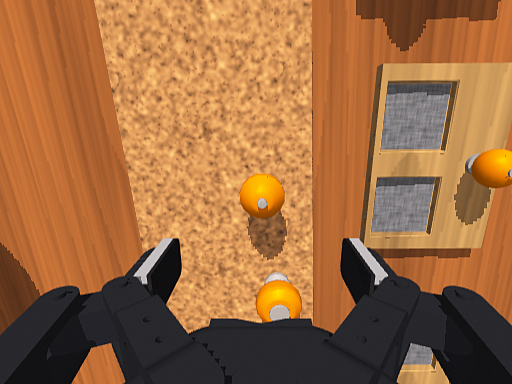

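Request:
send_rows --commands '[[[1, 0.001, -0.001, 0.04, 0, 0, 0], [1, 0.001, -0.001, 0.075, 0, 0, 0], [1, 0.001, -0.001, 0.1, 0, 0, 0], [1, 0.001, -0.001, 0.11, 0, 0, 0], [0, 0.001, -0.001, 0.11, 0, 0, 0], [0, 0.001, -0.001, 0.11, 0, 0, 0], [0, 0.001, -0.001, 0.11, 0, 0, 0], [0, 0.001, -0.001, 0.11, 0, 0, 0]]]'

```text
t: 12.33
ee_pos: [0.4551, -0.0066, 0.0905]
eef_rot: [0.0, 1.0, -0.027, 0.0]
contact_force: [0.6, -0.3, 7.0]
finger_gap: 0.454
```

Request:
send_rows --commands '[[[0, 0, 0, 0, 0, 0, 0], [0, 0, 0, 0, 0, 0, 0], [0, 0, 0, 0, 0, 0, 0]]]'

```text
t: 12.58
ee_pos: [0.4555, -0.0068, 0.0912]
eef_rot: [0.0, 1.0, -0.027, 0.001]
contact_force: [-0.9, 0.4, -0.9]
finger_gap: 0.44
```

Request:
send_rows --commands '[[[0, 0, 0, -0.015, 0, 0, 0], [0, 0, 0, -0.04, 0, 0, 0], [0, 0, 0, -0.075, 0, 0, 0], [0, 0, 0, -0.1, 0, 0, 0], [0, 0, 0, -0.1, 0, 0, 0], [0, 0, 0, -0.1, 0, 0, 0]]]'

```text
t: 13.08
ee_pos: [0.4562, -0.007, 0.1927]
eef_rot: [0.001, 1.0, -0.027, 0.002]
contact_force: [-0.2, -0.6, -1.9]
finger_gap: 0.44
```

Run:
```python
from h import *
look("w9")
rel(.599,.053,.19,-3)
```

```text
amber (492.0, 170.5) [473, 151, 39, 40, 1207] [0.6558 0.0075]
amber (260.5, 271.5) [223, 221, 76, 102, 5464] [ 0.4536 -0.0786]
grey [411.7 117.7] [378, 86, 70, 65, 4004] [0.6003 0.0537]
grey [398.7 206.8] [369, 180, 62, 55, 3050] [ 0.5959 -0.0327]
grey [ 57.2 370.5] [46, 356, 22, 28, 481] [ 0.1982 -0.221 ]
grey [462.8 370.6] [452, 356, 24, 28, 536] [ 0.6936 -0.2512]
t 13.13 pos [ 0.4554 -0.0068  0.1911] yaw -3.1 gap 0.438 F [-0.2  1.3 -1.3]
  rel mm [140.1 -67.5   1.4] turn [ 0.1 -0.1 -0.1]
```

View pics/w9.png

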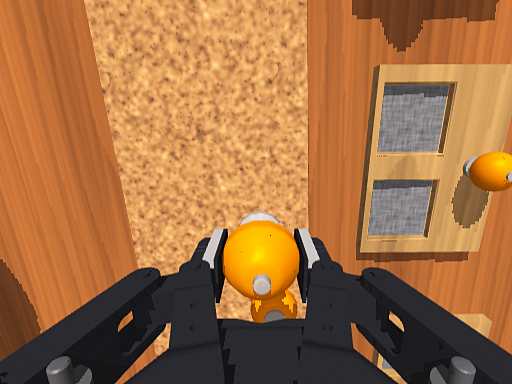

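The amber ball is held straight, at (260,260). Next I'll carry it to the left amber well.

Request:
send_rows --commands '[[[0, 0.02, -0.01, 0, 0, 0, 0], [0, 0.05, -0.024, 0, 0, 0, 0], [0, 0.085, -0.041, 0, 0, 0, 0], [0, 0.115, -0.055, 0, 0, 0, 0], [0, 0.135, -0.065, 0, 0, 0, 0], [0, 0.14, -0.0675, 0, 0, 0, 0], [0, 0.14, -0.0675, 0, 0, 0, 0], [0, 0.14, -0.0675, 0, 0, 0, 0]]]'

```text
t: 13.8
ee_pos: [0.5978, 0.053, 0.1897]
eef_rot: [0.0, 1.0, -0.027, -0.0]
contact_force: [-0.2, 0.6, -1.5]
finger_gap: 0.44
```

Request:
send_rows --commands '[[[0, 0, 0, 0.03, 0, 0, 0], [0, 0, 0, 0.06, 0, 0, 0], [0, 0, 0, 0.08, 0, 0, 0], [0, 0, 0, 0.09, 0, 0, 0], [0, 0, 0, 0.094, 0, 0, 0], [0, 0, 0, 0.094, 0, 0, 0], [0, 0, 0, 0.094, 0, 0, 0]]]'

```text
t: 14.38
ee_pos: [0.5982, 0.0526, 0.0972]
eef_rot: [0.001, 1.0, -0.027, 0.001]
contact_force: [-0.2, 0.1, -0.5]
finger_gap: 0.44
```

Request:
send_rows --commands '[[[0, 0, 0, 0.001, 0, 0, 0], [0, 0, 0, 0.002, 0, 0, 0], [0, 0, 0, 0.003, 0, 0, 0], [0, 0, 0, 0.003, 0, 0, 0]]]'

```text
t: 14.72
ee_pos: [0.5984, 0.0526, 0.0946]
eef_rot: [0.001, 1.0, -0.027, 0.001]
contact_force: [0.8, 0.0, -1.3]
finger_gap: 0.439
```

Request:
send_rows --commands '[[[0, 0, 0, 0.001, 0, 0, 0], [0, 0, 0, 0.001, 0, 0, 0], [0, 0, 0, 0.0015, 0, 0, 0], [0, 0, 0, 0.0015, 0, 0, 0]]]'

```text
t: 15.05
ee_pos: [0.5983, 0.0526, 0.093]
eef_rot: [0.001, 1.0, -0.027, 0.001]
contact_force: [0.5, 0.3, -1.2]
finger_gap: 0.443
```

Request:
send_rows --commands '[[[0, 0, 0, 0.001, 0, 0, 0], [0, 0, 0, 0.001, 0, 0, 0], [0, 0, 0, 0.0015, 0, 0, 0], [0, 0, 0, 0.0015, 0, 0, 0]]]'

```text
t: 15.38
ee_pos: [0.5985, 0.0526, 0.0928]
eef_rot: [0.001, 1.0, -0.027, 0.001]
contact_force: [-4.8, 0.1, 9.9]
finger_gap: 0.442
```

Request:
send_rows --commands '[[[0.8, 0, 0, 0, 0, 0, 0], [0.8, 0, 0, 0, 0, 0, 0], [0.8, 0, 0, 0, 0, 0, 0], [0.9, 0, 0, -0.02, 0, 0, 0], [1, 0, 0, -0.06, 0, 0, 0], [1, 0, 0, -0.095, 0, 0, 0], [1, 0, 0, -0.107, 0, 0, 0], [1, 0, 0, -0.107, 0, 0, 0]]]'

```text
t: 16.05
ee_pos: [0.6003, 0.0526, 0.2042]
eef_rot: [0.001, 1.0, -0.027, 0.004]
contact_force: [0.3, 1.0, 0.4]
finger_gap: 1.002
```

Run:
```python
from h import *
look("w10")
rel(.466,-.1185,.2,-3)
```

```text
blue (224.5, 20.0) [198, 0, 54, 41, 1797] [0.5821 0.1947]
amber (256.5, 196.0) [235, 175, 44, 43, 1479] [0.5985 0.0522]
amber (321.0, 237.5) [303, 220, 37, 36, 983] [0.658  0.0071]
amber (437.5, 374.5) [429, 366, 18, 18, 220] [ 0.7924 -0.1718]
grey [232.3  41.5] [195, 0, 68, 63, 2232] [0.5846 0.1873]
grey [259.6 175.2] [228, 159, 59, 55, 1494] [0.6022 0.0645]
grey [257.6 261.7] [231, 240, 54, 45, 2347] [ 0.5946 -0.0339]
grey [419.6 367.2] [411, 347, 19, 37, 527] [ 0.7932 -0.1977]
t 16.1 pos [0.5993 0.0527 0.2015] yaw -3.1 gap 1.001 F [-1.3 -0.5 -1. ]
  rel mm [-123.8  178.2    1.1] turn [ 0.1 -0.3 -0.1]
```

View pics/w10.png

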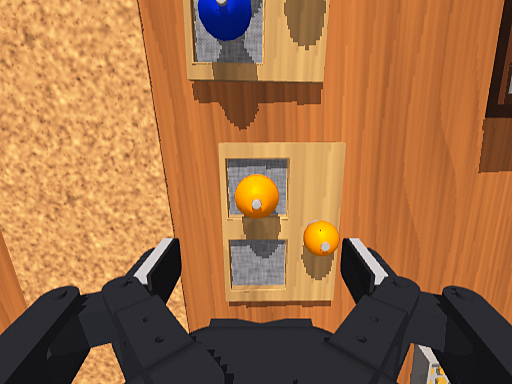

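The amber ball stands in its left well at (256,196). Next is the amber bun.

Request:
send_rows --commands '[[[1, -0.02, 0.03, 0, 0, -0.3, 0], [1, -0.045, 0.065, 0, 0, -0.3, 0], [1, -0.07, 0.1, 0, 0, -0.3, 0], [1, -0.093, 0.135, 0, 0, -0.3, 0], [1, -0.115, 0.165, 0, 0, -0.3, 0], [1, -0.1238, 0.178, 0.001, 0, -0.3, 0], [1, -0.1238, 0.178, 0.001, 0, -0.3, 0], [1, -0.1238, 0.178, 0.001, 0, -0.3, 0]]]'

```text
t: 16.77
ee_pos: [0.4652, -0.1186, 0.1986]
eef_rot: [0.0, 1.0, -0.028, -0.001]
contact_force: [1.3, 0.5, -0.6]
finger_gap: 1.0
```

Run:
```python
from h import *
look("w11")
rel(.466,-.1185,.088,-3)
```

```text
amber (496.0, 19.0) [481, 0, 31, 39, 871] [0.65   0.0114]
amber (258.5, 198.0) [233, 173, 52, 51, 1658] [ 0.4636 -0.119 ]
grey [407.5   8.9] [374, 0, 69, 19, 1266] [0.5987 0.0315]
grey [397.7  89.3] [364, 56, 70, 68, 4257] [ 0.5957 -0.0323]
grey [411.7 260.2] [384, 242, 53, 45, 1841] [ 0.6256 -0.2089]
t 16.82 pos [ 0.4657 -0.118   0.1989] yaw -3.2 gap 0.998 F [ 0.2 -0.7  0.3]
  rel mm [  0.4   0.4 110.9] turn [ 0.   0.1 -0.2]
```

View pics/w11.png

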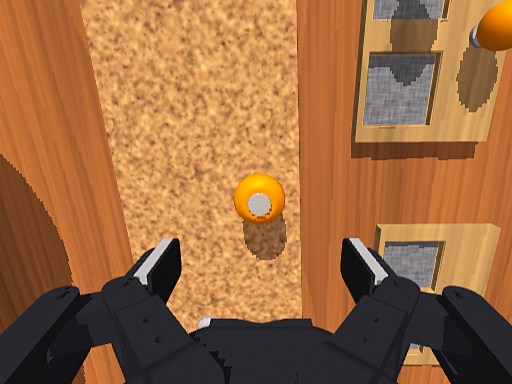

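Request:
send_rows --commands '[[[1, -0.0015, 0.001, 0.04, 0, 0, 0], [1, -0.0015, 0.001, 0.075, 0, 0, 0], [1, -0.0015, 0.001, 0.1, 0, 0, 0], [1, -0.0015, 0.001, 0.111, 0, 0, 0], [0, -0.0015, 0.001, 0.111, 0, 0, 0], [0, -0.0015, 0.001, 0.111, 0, 0, 0], [0, -0.0015, 0.001, 0.111, 0, 0, 0], [0, -0.0015, 0.001, 0.111, 0, 0, 0]]]'

```text
t: 17.48
ee_pos: [0.4653, -0.1195, 0.0903]
eef_rot: [0.001, 1.0, -0.027, 0.001]
contact_force: [-2.7, 1.0, 4.1]
finger_gap: 0.513
```

Request:
send_rows --commands '[[[0, 0, 0, 0, 0, 0, 0], [0, 0, 0, 0, 0, 0, 0], [0, 0, 0, 0, 0, 0, 0]]]'

```text
t: 17.73
ee_pos: [0.4659, -0.1198, 0.0911]
eef_rot: [0.001, 1.0, -0.027, 0.001]
contact_force: [-0.4, -0.3, -1.2]
finger_gap: 0.511
```

Request:
send_rows --commands '[[[0, 0, 0, -0.015, 0, 0, 0], [0, 0, 0, -0.04, 0, 0, 0], [0, 0, 0, -0.075, 0, 0, 0], [0, 0, 0, -0.1, 0, 0, 0], [0, 0, 0, -0.1, 0, 0, 0], [0, 0, 0, -0.1, 0, 0, 0]]]'

```text
t: 18.23
ee_pos: [0.4665, -0.12, 0.1928]
eef_rot: [0.002, 1.0, -0.027, 0.003]
contact_force: [0.1, 0.4, -1.5]
finger_gap: 0.508
```

Run:
```python
from h import *
look("w12")
rel(.595,-.033,.19,-3)
```

```text
amber (496.5, 17.5) [482, 0, 30, 36, 767] [0.6484 0.0093]
amber (260.5, 261.0) [216, 216, 90, 91, 5164] [ 0.4645 -0.1811]
red (477.5, 318.0) [457, 301, 42, 35, 924] [ 0.6799 -0.2584]
grey [408.2   6.5] [374, 0, 70, 14, 960] [0.5988 0.0296]
grey [397.9  86.2] [363, 52, 72, 70, 4482] [ 0.5956 -0.0319]
grey [411.1 260.8] [382, 242, 55, 46, 1910] [ 0.6253 -0.2088]
grey [ 50.3 372.2] [39, 360, 23, 24, 423] [ 0.1991 -0.3371]
grey [469.8 372.4] [459, 360, 24, 24, 466] [ 0.7139 -0.3693]
t 18.28 pos [ 0.4657 -0.1196  0.1912] yaw -3.1 gap 0.509 F [-0.9 -1.  -1.4]
  rel mm [124.3 -93.6   1.3] turn [ 0.2 -0.2 -0.1]
```

View pics/w12.png

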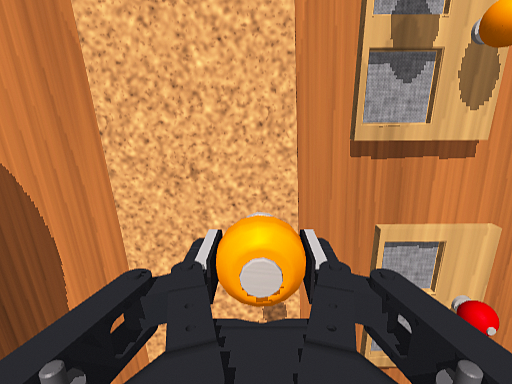

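The amber bun is held straight; the empty right amber well is at (398,86). Carrying it there.

Request:
send_rows --commands '[[[0, 0.02, -0.015, 0, 0, 0, 0], [0, 0.05, -0.038, 0, 0, 0, 0], [0, 0.08, -0.06, 0, 0, 0, 0], [0, 0.105, -0.079, 0, 0, 0, 0], [0, 0.12, -0.09, 0, 0, 0, 0], [0, 0.1245, -0.0935, 0, 0, 0, 0], [0, 0.1245, -0.0935, 0, 0, 0, 0], [0, 0.1245, -0.0935, 0, 0, 0, 0]]]'

```text
t: 18.95
ee_pos: [0.5941, -0.0331, 0.1898]
eef_rot: [0.001, 1.0, -0.027, 0.0]
contact_force: [0.5, -0.6, -2.7]
finger_gap: 0.508
```

Request:
send_rows --commands '[[[0, 0, 0, 0.03, 0, 0, 0], [0, 0, 0, 0.06, 0, 0, 0], [0, 0, 0, 0.08, 0, 0, 0], [0, 0, 0, 0.09, 0, 0, 0], [0, 0, 0, 0.094, 0, 0, 0], [0, 0, 0, 0.094, 0, 0, 0], [0, 0, 0, 0.094, 0, 0, 0]]]'

```text
t: 19.53
ee_pos: [0.5947, -0.0339, 0.0972]
eef_rot: [0.002, 1.0, -0.028, 0.001]
contact_force: [-0.4, 0.4, -0.6]
finger_gap: 0.507
```

Request:
send_rows --commands '[[[0, 0, 0, 0.001, 0, 0, 0], [0, 0, 0, 0.002, 0, 0, 0], [0, 0, 0, 0.003, 0, 0, 0], [0, 0, 0, 0.003, 0, 0, 0]]]'

```text
t: 19.87
ee_pos: [0.5949, -0.0339, 0.0946]
eef_rot: [0.002, 1.0, -0.028, 0.001]
contact_force: [-0.2, 0.8, -2.6]
finger_gap: 0.513
```

Request:
send_rows --commands '[[[0, 0, 0, 0.001, 0, 0, 0], [0, 0, 0, 0.001, 0, 0, 0], [0, 0, 0, 0.0015, 0, 0, 0], [0, 0, 0, 0.0015, 0, 0, 0]]]'

```text
t: 20.2
ee_pos: [0.5949, -0.0339, 0.093]
eef_rot: [0.002, 1.0, -0.028, 0.001]
contact_force: [-0.1, 1.1, -1.8]
finger_gap: 0.509
```

Request:
send_rows --commands '[[[0, 0, 0, 0.001, 0, 0, 0], [0, 0, 0, 0.001, 0, 0, 0], [0, 0, 0, 0.0015, 0, 0, 0], [0, 0, 0, 0.0015, 0, 0, 0]]]'

```text
t: 20.53
ee_pos: [0.595, -0.0339, 0.0923]
eef_rot: [0.002, 1.0, -0.027, 0.002]
contact_force: [-3.8, 1.0, 6.7]
finger_gap: 0.51
```

Request:
send_rows --commands '[[[0.8, 0, 0, 0, 0, 0, 0], [0.8, 0, 0, 0, 0, 0, 0], [0.8, 0, 0, 0, 0, 0, 0], [0.9, 0, 0, -0.02, 0, 0, 0], [1, 0, 0, -0.06, 0, 0, 0], [1, 0, 0, -0.095, 0, 0, 0], [1, 0, 0, -0.107, 0, 0, 0], [1, 0, 0, -0.107, 0, 0, 0]]]'

```text
t: 21.2
ee_pos: [0.5966, -0.0341, 0.2038]
eef_rot: [0.003, 1.0, -0.027, 0.005]
contact_force: [0.3, -0.2, 0.5]
finger_gap: 0.997
```

Run:
```python
from h import *
look("w13")
rel(.396,-.284,.2,-2.5)
```

```text
amber (254.0, 90.0) [230, 67, 49, 47, 1774] [0.5984 0.0559]
amber (325.5, 145.0) [306, 127, 40, 37, 1175] [0.6576 0.0079]
amber (257.0, 196.0) [232, 171, 51, 51, 1584] [ 0.5955 -0.0349]
grey [256.2  99.4] [223, 63, 65, 66, 1921] [0.5997 0.0501]
grey [255.  167.7] [227, 158, 59, 30, 1073] [ 0.5946 -0.0147]
grey [424.7 359.6] [416, 346, 18, 32, 420] [ 0.7951 -0.2736]
t 21.25 pos [ 0.5957 -0.0338  0.201 ] yaw -3.1 gap 1.005 F [ 0.8  0.2 -0.6]
  rel mm [-185.7  260.8    0.9] turn [ 0.2 -0.4 -0.7]
```

View pics/w13.png

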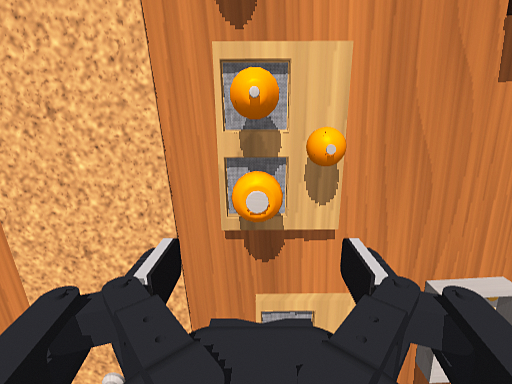

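Both ambers stand upright in their wells, at (254,90) and (257,196). Next is the red ball.

Request:
send_rows --commands '[[[1, -0.02, 0.028, 0, 0.2, -0.4, -0.7], [1, -0.043, 0.06, 0, 0.2, -0.4, -0.7], [1, -0.065, 0.092, 0, 0.2, -0.4, -0.7], [1, -0.088, 0.124, 0, 0.2, -0.4, -0.7], [1, -0.11, 0.156, 0, 0.2, -0.4, -0.7], [1, -0.134, 0.188, 0, 0.2, -0.4, -0.7], [1, -0.157, 0.22, 0, 0.2, -0.4, -0.7], [1, -0.175, 0.245, 0, 0.2, -0.4, -0.7]]]'

```text
t: 21.92
ee_pos: [0.4052, -0.27, 0.1989]
eef_rot: [-0.0, 1.0, -0.022, -0.001]
contact_force: [1.4, -0.6, 0.3]
finger_gap: 0.999
```

Run:
```python
from h import *
rel(.396,-.284,.2,-2.5)
```

```text
t 21.92 pos [ 0.4052 -0.27    0.1989] yaw -2.5 gap 0.999 F [ 1.4 -0.6  0.3]
  rel mm [-8.6 14.4 -1.1] turn [-0.   0.1  0. ]
```

Request:
send_rows --commands '[[[1, -0.0086, 0.0144, 0, 0, 0, 0], [1, -0.0086, 0.0144, 0, 0, 0, 0], [1, -0.0086, 0.0144, 0, 0, 0, 0], [1, -0.0086, 0.0144, 0, 0, 0, 0]]]'

```text
t: 22.25
ee_pos: [0.3959, -0.2833, 0.1977]
eef_rot: [-0.001, 1.0, -0.022, -0.002]
contact_force: [-0.4, -0.3, -0.0]
finger_gap: 1.002
```

Run:
```python
from h import *
look("w14")
rel(.396,-.284,.088,-2.5)
```

```text
red (260.0, 198.0) [238, 176, 45, 45, 1555] [ 0.3954 -0.283 ]
grey [492.5 105.9] [468, 71, 44, 67, 2513] [ 0.6133 -0.213 ]
grey [481.6 194. ] [450, 166, 62, 56, 2960] [ 0.6185 -0.2979]
t 22.3 pos [ 0.3962 -0.2831  0.198 ] yaw -2.5 gap 0.998 F [-0.1  0.3  0.2]
  rel mm [  0.2   1.1 110. ] turn [-0.1  0.2  0. ]
```

View pics/w14.png

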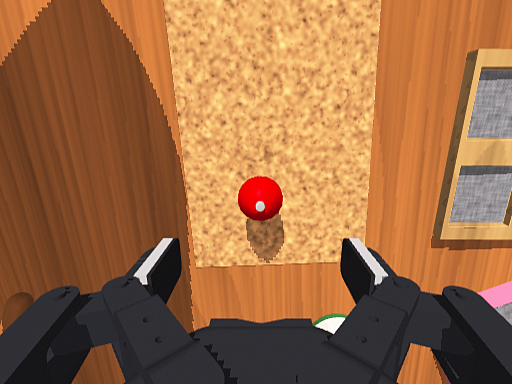

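Request:
send_rows --commands '[[[1, -0.001, 0, 0.04, 0, 0, 0], [1, -0.001, 0, 0.075, 0, 0, 0], [1, -0.001, 0, 0.1, 0, 0, 0], [1, -0.001, 0, 0.11, 0, 0, 0], [0, -0.001, 0, 0.11, 0, 0, 0], [0, -0.001, 0, 0.11, 0, 0, 0], [0, -0.001, 0, 0.11, 0, 0, 0], [0, -0.001, 0, 0.11, 0, 0, 0]]]'

```text
t: 22.97
ee_pos: [0.3958, -0.2837, 0.09]
eef_rot: [0.0, 1.0, -0.021, -0.001]
contact_force: [0.4, 0.4, 7.2]
finger_gap: 0.458
```

Request:
send_rows --commands '[[[0, 0, 0, 0, 0, 0, 0], [0, 0, 0, 0, 0, 0, 0], [0, 0, 0, 0, 0, 0, 0]]]'

```text
t: 23.22
ee_pos: [0.3961, -0.2841, 0.0908]
eef_rot: [0.001, 1.0, -0.021, -0.0]
contact_force: [1.1, 0.1, -0.7]
finger_gap: 0.436
```

Request:
send_rows --commands '[[[0, 0, 0, -0.015, 0, 0, 0], [0, 0, 0, -0.04, 0, 0, 0], [0, 0, 0, -0.075, 0, 0, 0], [0, 0, 0, -0.1, 0, 0, 0], [0, 0, 0, -0.1, 0, 0, 0], [0, 0, 0, -0.1, 0, 0, 0]]]'

```text
t: 23.72
ee_pos: [0.3967, -0.2847, 0.1923]
eef_rot: [0.002, 1.0, -0.021, 0.001]
contact_force: [-0.2, 0.7, -2.4]
finger_gap: 0.437
```

Run:
```python
from h import *
look("w15")
rel(.62,-.2135,.19,-2.5)
```

```text
red (260.5, 259.5) [222, 220, 78, 80, 4603] [ 0.395  -0.3438]
grey [493.8 102.9] [471, 67, 41, 69, 2352] [ 0.6117 -0.2128]
grey [483.1 193.3] [452, 165, 60, 57, 2969] [ 0.6181 -0.2982]
grey [498.6 324.1] [483, 305, 29, 39, 884] [ 0.6656 -0.4577]
grey [ 58.2 370.5] [46, 356, 24, 28, 532] [ 0.1411 -0.5032]
grey [462.1 370.7] [450, 356, 26, 28, 580] [ 0.6349 -0.5257]
t 23.77 pos [ 0.3962 -0.2841  0.1907] yaw -2.4 gap 0.444 F [-0.3 -0.4 -1.6]
  rel mm [220.6 -80.    0.6] turn [ 0.1 -0.   0.1]
```

View pics/w15.png

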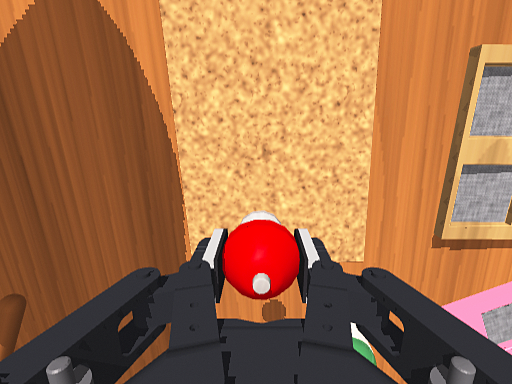

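The red ball is held straight, at (260,260). Next I'll carry it to the left red well.

Request:
send_rows --commands '[[[0, 0.02, -0.007, 0, 0, 0, 0], [0, 0.055, -0.02, 0, 0, 0, 0], [0, 0.09, -0.033, 0, 0, 0, 0], [0, 0.125, -0.045, 0, 0, 0, 0], [0, 0.16, -0.058, 0, 0, 0, 0], [0, 0.19, -0.069, 0, 0, 0, 0], [0, 0.21, -0.076, 0, 0, 0, 0], [0, 0.2205, -0.08, 0, 0, 0, 0]]]'

```text
t: 24.43
ee_pos: [0.6212, -0.2118, 0.1877]
eef_rot: [-0.0, 1.0, -0.02, -0.001]
contact_force: [-0.5, -0.3, -0.1]
finger_gap: 0.442
```

Run:
```python
from h import *
rel(.62,-.2135,.097,-2.5)
```

```text
t 24.43 pos [ 0.6212 -0.2118  0.1877] yaw -2.3 gap 0.442 F [-0.5 -0.3 -0.1]
  rel mm [-0.9  1.8 90.7] turn [-0.   0.1  0.2]
```

Request:
send_rows --commands '[[[0, -0.001, 0.002, 0, 0, 0, 0.2], [0, -0.001, 0.002, 0.025, 0, 0, 0.2], [0, -0.001, 0.002, 0.055, 0, 0, 0.2], [0, -0.001, 0.002, 0.077, 0, 0, 0.2], [0, -0.001, 0.002, 0.087, 0, 0, 0.2], [0, -0.001, 0.002, 0.091, 0, 0, 0.2], [0, -0.001, 0.002, 0.091, 0, 0, 0.2], [0, -0.001, 0.002, 0.091, 0, 0, 0.2]]]'

```text
t: 25.1
ee_pos: [0.6201, -0.2141, 0.0978]
eef_rot: [0.0, 1.0, -0.022, -0.001]
contact_force: [0.1, 0.2, -0.2]
finger_gap: 0.444
```

Request:
send_rows --commands '[[[0, 0, 0, 0.001, 0, 0, 0], [0, 0, 0, 0.0015, 0, 0, 0], [0, 0, 0, 0.002, 0, 0, 0], [0, 0, 0, 0.002, 0, 0, 0]]]'

```text
t: 25.43
ee_pos: [0.6204, -0.2143, 0.0964]
eef_rot: [0.0, 1.0, -0.022, -0.0]
contact_force: [0.4, -0.2, -1.2]
finger_gap: 0.437
```

Request:
send_rows --commands '[[[0, 0, 0, 0.001, 0, 0, 0], [0, 0, 0, 0.001, 0, 0, 0], [0, 0, 0, 0.0015, 0, 0, 0], [0, 0, 0, 0.0015, 0, 0, 0]]]'

```text
t: 25.77
ee_pos: [0.6204, -0.2142, 0.0947]
eef_rot: [0.0, 1.0, -0.022, -0.0]
contact_force: [-0.4, 0.5, -1.0]
finger_gap: 0.44
```

Request:
send_rows --commands '[[[0, 0, 0, 0.001, 0, 0, 0], [0, 0, 0, 0.001, 0, 0, 0], [0, 0, 0, 0.0015, 0, 0, 0], [0, 0, 0, 0.0015, 0, 0, 0]]]'

```text
t: 26.1
ee_pos: [0.6203, -0.2142, 0.0931]
eef_rot: [0.0, 1.0, -0.022, -0.001]
contact_force: [0.3, -0.4, 0.2]
finger_gap: 0.443
```

Request:
send_rows --commands '[[[0, 0, 0, 0.001, 0, 0, 0], [0, 0, 0, 0.001, 0, 0, 0], [0, 0, 0, 0.0012, 0, 0, 0], [0, 0, 0, 0.0012, 0, 0, 0]]]'

```text
t: 26.43
ee_pos: [0.6204, -0.2143, 0.0924]
eef_rot: [0.0, 1.0, -0.022, -0.0]
contact_force: [-1.9, 0.4, 5.0]
finger_gap: 0.433
```

Request:
send_rows --commands '[[[0.8, 0, 0, 0, 0, 0, 0], [0.8, 0, 0, 0, 0, 0, 0], [0.8, 0, 0, 0, 0, 0, 0], [0.9, 0, 0, -0.02, 0, 0, 0], [1, 0, 0, -0.06, 0, 0, 0], [1, 0, 0, -0.095, 0, 0, 0], [1, 0, 0, -0.115, 0, 0, 0], [1, 0, 0, -0.115, 0, 0, 0]]]'

```text
t: 27.1
ee_pos: [0.6225, -0.2153, 0.2136]
eef_rot: [0.002, 1.0, -0.022, 0.003]
contact_force: [0.2, -0.1, 1.0]
finger_gap: 1.001
```

Run:
```python
from h import *
look("w16")
rel(.45,-.2,.25,-2.5)
```

```text
amber (457.5, 142.0) [436, 136, 44, 13, 276] [ 0.8042 -0.1765]
amber (464.0, 161.5) [433, 155, 63, 14, 493] [ 0.8131 -0.1947]
amber (458.5, 197.5) [426, 174, 66, 48, 1513] [ 0.8136 -0.2295]
red (256.5, 191.5) [236, 171, 42, 42, 1397] [ 0.6204 -0.2146]
red (318.0, 231.5) [301, 215, 35, 34, 921] [ 0.6794 -0.2586]
grey [218.1   9.9] [185, 0, 66, 21, 1300] [ 0.5936 -0.0535]
grey [419.2 178.8] [406, 124, 29, 116, 1964] [ 0.7928 -0.2176]
grey [487.1 167.4] [435, 124, 77, 111, 3361] [ 0.8628 -0.2085]
grey [256.5 172.2] [229, 154, 57, 54, 1584] [ 0.6208 -0.2026]
grey [256.6 254.6] [231, 233, 52, 44, 2214] [ 0.6162 -0.2988]
t 27.15 pos [ 0.6218 -0.2149  0.2106] yaw -2.6 gap 0.999 F [-0.9 -0.  -0.1]
  rel mm [-172.1   -7.1  -40.1] turn [ 0.2 -0.2 -0.1]
```

View pics/w16.png

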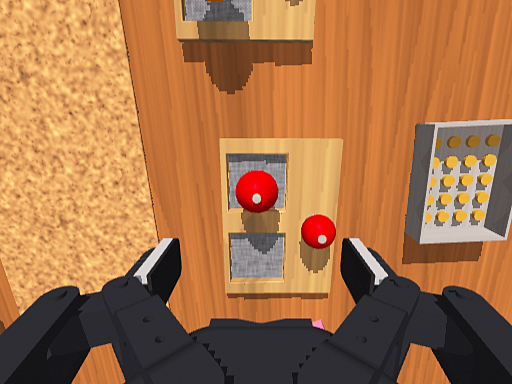

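The red ball stands in its left well, at (256,191). I'll back away for a clear final view.

Request:
send_rows --commands '[[[1, -0.02, 0, -0.02, 0, 0, 0], [1, -0.05, 0, -0.05, 0, 0, 0], [1, -0.085, 0, -0.07, 0, 0, 0], [1, -0.12, 0, -0.09, 0, 0, 0], [1, -0.15, 0, -0.1, 0, 0, 0], [1, -0.17, 0, -0.1, 0, 0, 0], [1, -0.18, 0, -0.1, 0, 0, 0], [1, -0.18, 0, -0.1, 0, 0, 0]]]'

```text
t: 27.82
ee_pos: [0.4401, -0.2064, 0.309]
eef_rot: [0.001, 1.0, -0.023, 0.001]
contact_force: [0.2, 0.1, -0.4]
finger_gap: 0.999
```

Run:
```python
from h import *
im=manip.snapshot("top")["color"]; cv2.imwrite("pics/t17.png",cv2.resize(im[100:260,90:420],None,fx=2.4,fy=2.4))
im=manip.snapshot("side")["color"]; cv2.imwrite("pics/s17.png",cv2.resize(im[90:310,150:490],None,fx=2.35,fy=2.35,interpolation=cv2.INTER_CUBIC))
print(manip.sense()["qvel"].round(3))
```

```text
[0.009 0.027 0.022 0.    0.001 0.001]
```

View pics/t17.png

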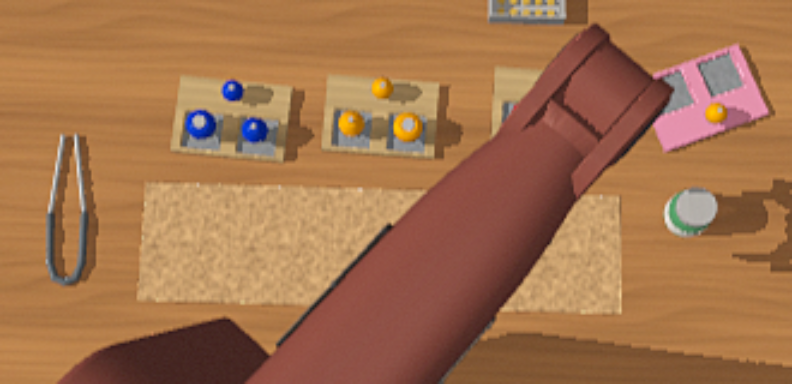

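View pics/s17.png

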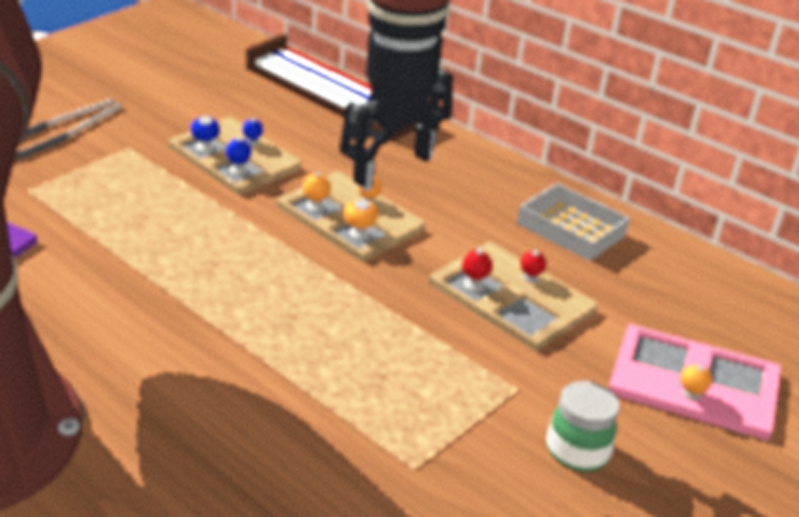

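The side view shows all five knobs upright in wells beside their own colour: blue at (204,130) and (238,152), amber at (316,187) and (360,214), red at (478,265). The mat is empty, and the jar and jacks haven't moved.

Request:
send_rows --commands '[[[1, 0, 0, 0, 0, 0, 0], [1, 0, 0, 0, 0, 0, 0], [1, 0, 0, 0, 0, 0, 0]]]'

```text
t: 28.17
ee_pos: [0.442, -0.2064, 0.3082]
eef_rot: [0.001, 1.0, -0.022, 0.001]
contact_force: [-0.2, 0.6, -0.1]
finger_gap: 1.001
```

Run:
```python
from plant import manip
print(manip.sense()["t"],manip.sense()["qvel"].round(3)); print(manip.job_done())
```

```text
28.1667 [-0.002 -0.007  0.003  0.003 -0.001 -0.001]
the job is handed in; nothing more can be done
None
```

I moved all five knobs into the trays matching their colour, one to a well: two in blue, two in amber and one in red. The job was handed in at 28.2 s. I lowered each knob until the wrist force showed its foot on the well floor (5–15 N), then let go and backed off.

The last wrist and side pictures show all five upright in their wells. The mat is empty, and the jar, the jacks and the pink tray look unmoved; I never went near the purple tray. In the final top view the arm hid the red tray, so the red knob was checked only by the wrist and side cameras. Position estimates from the different cameras agreed to within about 4 mm, and no check failed.

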